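Press the drainer tray home in the soap dish

TASK

The white drainer tray has been left lying on the flat end of the green soap dish. Slide it along into its well and press it down fully, so that it lies level, its top flush with the flat deck, without knocking the soap, brush, beater or tumbler out of place.

Things in the scene. Friction and masses are not known exactly. Their poses are not given: they have to be found in the camera images.
- dish: green plastic soap dish, fixed to the plank, 199 long (its x) x 90 wide (its y), z up; origin at the centre of its underside. Half of it (x -99.5 to -2.5) is a flat deck, the rest a well open at the top (x -2.5 to 91.5). A lip 8 thick, 9 higher than the deck, runs along both long sides (74 apart inside) and across the +x end; the deck's -x end is open. Foot flanges 10 wide outside
- deck (a point): middle of the flat deck's top, 97 x 74 mm, 51 along -x from the dish's origin and 34 above the plank. From here the tray slides along the dish's +x, between the lips, and drops into the well
- well (a point): centre of the well's floor, 44.5 along +x from the dish's origin, 18 above the plank; axes as the dish's. The well is 94 (x) x 74 (y), 16 deep below the deck. The tray's origin is here when fully home. Two black ledges along the well's long sides carry the tray with its top 8 above the deck until it is pressed down
- tray: white plastic slatted drainer tray, loose, 90 (its x) x 70 (its y) x 16 thick, about 70 g; origin at the centre of its underside, z up. At the start it lies on the dish's deck, its x nearly along the dish's x, up to 20 mm either way from the middle of the deck (it may overhang the deck's ends). It fits the well with 2 of play on every side
- ledge_left (a joint): how far the ledge on the well's +y side has been pushed down, m: 0 to 0.001 at the start (its top 8 below the deck), 0.008 when the tray on it is home on the well's floor. It moves stiffly, yielding to about 4 N, and stays where it is left (no spring)
- ledge_right (a joint): the same for the ledge on the well's -y side; both together yield to about 8 N
- soap: yellowish bar of soap, loose, 85 x 50 x 26, lying beside the dish on its +y side; origin at the centre of its underside
- brush: wooden scrubbing brush, loose, 130 x 50 x 32, bristles down, lying beside the dish on its -y side; origin at the centre of its underside
- beater: wooden laundry paddle, loose, 365 long (its x), 90 wide, 22 thick, lying flat at the robot's left; origin on its underside, 180 from the blade's end
- tumbler: closed stainless steel tumbler, loose, 78 across and about 150 tall, standing left of the dish; origin at the centre of its base
Things that resemble listed ones, but are neither listed nor needed, are in the scene too. Several things have the shape of the tray; the one meant has the colours described above.

How it is judged:
By the outcome, as a careful person would: the job done as asked, in the order asked, and still so for the second after the job is handed in, with the robot touching nothing.
It also fails if it takes over 38 s, if anything falls off the work surface, if the arm or the gripper's body presses on something with over 40 N, if the wrist force passes 120 N, or if a joint passes its speed limit or range.

ROBOT

A 6-joint arm with a two-finger parallel gripper is mounted at the origin on the work surface. World frame = base frame: x ahead of the robot, y to its left, z up, the work surface at z = 0. Lengths are in mm, angles in rad, forces in N, time in s.
With the tool pointing down it reaches from about 300 to 775 mm from the base axis. Payload 14.6 kg.
Tool frame: the origin (TCP) lies on the centre line of the jaws, within the pads' length; the fingertips stand 19 mm ahead of it and the grasp point (between the pads) is the TCP (bot.tip_reach is the distance from the TCP to the fingertips, in mm); z points along the fingers, y is the line along which they close (so a half turn about z gives the same grasp; the last joint's range is limited). The gripper opens to 85 mm and grips with 20 to 120 N. Pads are 22 mm wide; open, the fingers measure 114 mm over their backs; the gripper's body (76 mm by 85 mm) begins 54 mm behind the grasp point. The pads swing forward as they close: fully open they stand 13 mm farther back than shut.
Start: joints at [-1.194, 0.3, 1.521, -0, 1.321, -0.067], TCP at [236.148, -496.713, 250.281] pointing down, gripper open.
Joint ranges: [-3.03, 3.03], [-0.79, 2.21], [0.23, 2.52], [-1.04, 4.18], [0, 3.07], [-2.55, 2.55]. Speed limits (rad/s): [2.22, 2.22, 2.57, 3.14, 3.14, 3.14].

INTERFACE

Orientations are given as a unit quaternion [w, x, y, z].
In Python, from rig import bot gives the robot as it stands. Calls block until the motion is done:
- bot.move_to(position, orientation): joint-space move of the TCP to a pose.
- bot.servo_line(position, attitude=None, speed=150, until_force=None): straight line of the TCP; attitude=None keeps the orientation; speed is the mean speed in mm/s. With until_force (N) it stops when the force on the tool has changed by that much, and returns True; else False.
- bot.move_joints(angles): joint-space move.
- bot.move_gripper(opening, grip_force=None): finger opening in mm; grip_force is the grip in N (None keeps the last); returns when the fingers have stopped.
- bot.dwell(seconds).
- bot.ik(position, orientation): joint angles nearest the present ones, or None.
- bot.read_state(): the state.
- bot.read_camera(name): name is "side" or "top"; returns a dict with "image" (420x560x3 uint8, blue, green, red), "depth" (420x560 float32, mm along the optical axis (not along the pixel's ray), 0 where there is no reading), "fovy" (degrees; the focal length in pixels is half the picture's height over the tangent of half this angle, whatever the lens; pixels are square), "cx", "cy" (the principal point, pixels), "eye" and "attitude" of the camera in the world. Camera axes: x right, y down, z forward; pixel columns grow to the right and rows downward; lengths in mm; the calibration is good to about 2 mm. A picture is of the moment at which its call begins.
A pose or a line that the arm cannot do raises bot.MotionError and nothing moves.
- bot.finish_job(): hands the job in; it is judged then, once.
The state is a dict: "clock": time; "joint_positions": joint angles; "qvel": joint speeds; "effort": joint torques, N m; "ee_pos": TCP position; "tool_rot": TCP orientation; "ft_force": force on the tool from outside, world axes, zero at the start; "moment": the same for the moment, N m; "grip_width": finger opening in mm; "grip_force": force on a finger pad.
Only numpy, scipy, OpenCV 4.12 (cv2) and the standard library are available. Lean on these libraries where they do the work, as an engineer would, in place of code of your own. Each camera call takes 0.05 s, during which the arm holds its last target. There are 200 camera calls.

## Working session

There is one attempt and no reset: what is moved stays moved. The work goes in short steps, each a Python script; the robot and the scene stay as the last script left them, time stands still between calls to the robot, and variables do not carry over. Pictures are saved under pics/ and viewed, at most 10 in all, crops included, and the job is handed in when it is done.

```bash
ls; mkdir -p pics
cat > h.py <<'E'
import numpy as np, cv2
from scipy.spatial.transform import Rotation as R
from rig import bot
def rot(q): return R.from_quat([q[1],q[2],q[3],q[0]]).as_matrix()
def cam(n):
    c=bot.read_camera(n); c['f']=c['image'].shape[0]/2/np.tan(np.radians(c['fovy'])/2); c['M']=rot(c['attitude']); c['eye']=np.array(c['eye']); return c
def pts(c):
    "world xyz for each pixel from depth"
    h,w=c['depth'].shape; u,v=np.meshgrid(np.arange(w),np.arange(h)); d=c['depth']
    P=np.stack([(u-c['cx'])/c['f']*d,(v-c['cy'])/c['f']*d,d],-1)@c['M'].T+c['eye']
    P[d==0]=np.nan; return P
def plane(c,uv,z):
    uv=np.atleast_2d(uv).astype(float); r=np.c_[(uv-[c['cx'],c['cy']])/c['f'],np.ones(len(uv))]@c['M'].T
    return c['eye']+r*((z-c['eye'][2])/r[:,2:])
E
python3 - <<'E'
from h import *
import pickle
D={}
for n in('top','side'):
    c=cam(n);D[n]=c;cv2.imwrite(f'pics/{n}0.png',c['image']);print(n,c['eye'],c['attitude'],c['f'],c['cx'],c['cy'],(c['depth']>0).mean())
pickle.dump(D,open('c0.pkl','wb'));print(bot.read_state())
E
```

```text
pics
top [455.11017728 146.67702187 948.95124595] [-0.03790342  0.71353274 -0.69830333  0.04250665] 459.1891294559503 275.97297333690625 211.5105743264448 0.9958078231292516
side [ 348.78300591 -386.20740469  538.78034972] [-0.41954195  0.89161665 -0.15151299  0.07776962] 395.23417596736493 275.19480040488116 209.06015435485367 0.9957610544217687
{'clock': 0.1, 'joint_positions': array([-1.19357147e+00,  3.00399315e-01,  1.52153328e+00,  8.37350185e-06,
        1.32068897e+00, -6.66148709e-02]), 'qvel': array([ 0.00107157, -0.00226835,  0.00037381,  0.00065637,  0.00019217,
        0.00097148]), 'effort': array([ 1.88915437e-03, -5.44375813e+01, -3.62370336e+01, -8.81374922e-05,
        3.03570574e-03,  8.53245666e-06]), 'ee_pos': array([ 236.09613008, -496.53459398,  249.78090006]), 'tool_rot': array([-5.08890785e-04,  9.75476780e-01,  2.20101766e-01, -7.55695273e-05]), 'ft_force': array([-0.79333991, -0.1516033 ,  0.5633545 ]), 'moment': array([ 0.04231885,  0.09185874, -0.0356599 ]), 'grip_force': 0.0, 'grip_width': 85.61651521861621}
```

View pics/top0.png

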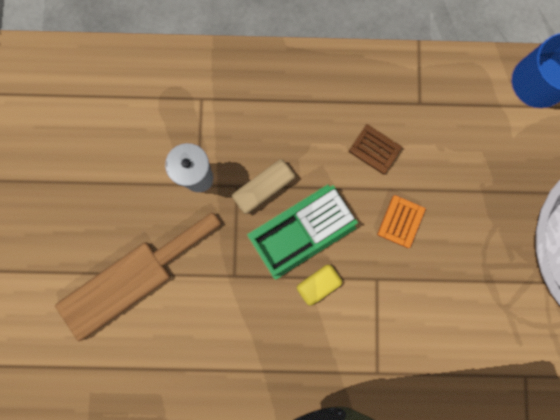

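View pics/side0.png

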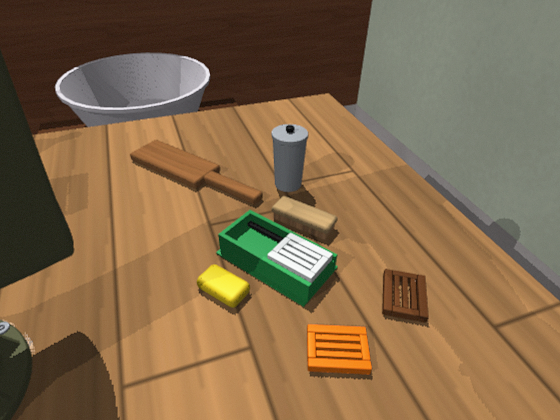

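The top view shows the dish centred near (303,230) with its well at the lower left. The white tray lies on the deck at about (326,216), the soap is at (320,285) and the brush at (264,187). The side view agrees, with the tray at (300,257). Next I measure them in both views.

```bash
cat >> h.py <<'E'
def big(m,win):
    "largest blob of mask inside window u0,v0,u1,v1"
    z=np.zeros(m.shape,np.uint8); u0,v0,u1,v1=win; z[v0:v1,u0:u1]=m[v0:v1,u0:u1]
    z=cv2.morphologyEx(z,cv2.MORPH_CLOSE,np.ones((3,3)))
    n,l,s,_=cv2.connectedComponentsWithStats(z); return l==1+np.argmax(s[1:,4])
def hsv(c): return cv2.split(cv2.cvtColor(c['image'],cv2.COLOR_BGR2HSV))
def white(c,win): h,s,v=hsv(c); return big(((s<60)&(v>130)).astype(np.uint8),win)
def green(c,win): h,s,v=hsv(c); return big(((h>55)&(h<90)&(s>90)).astype(np.uint8),win)
def rect(xy):
    (cx,cy),(w,h),a=cv2.minAreaRect(xy.astype(np.float32)); 
    if w<h: w,h,a=h,w,a+90
    return np.array([cx,cy]),w,h,(a+90)%180-90
W={'top':(240,180,365,280),'side':(215,205,345,305)}
E
python3 - <<'E'
from h import *
import pickle
D=pickle.load(open('c0.pkl','rb'))
for n,c in D.items():
    P=pts(c); w=white(c,W[n]); g=green(c,W[n]); 
    er=cv2.erode(w.astype(np.uint8),np.ones((3,3)))>0
    z=P[er][:,2]; print(n,'tray px',w.sum(),'z med',np.nanmedian(z),'centroid xy',np.nanmean(P[er],0))
    top=np.nanpercentile(z,60)
    for zz in (50,): print(' tray rect plane',zz,rect(plane(c,np.argwhere(w)[:,::-1],zz)[:,:2]))
    G=P[(g|w)&(P[...,2]>36)]; print(' hi rect (lip+tray)',rect(G[:,:2]),'lipz',np.nanmedian(P[g&(P[...,2]>38)][:,2]))
    print(' green z hist',np.histogram(P[g][:,2],bins=np.arange(0,60,4))[0])
    zt=P[390:,:100] if n=='top' else P[300:340,130:190]; print(' table z',np.nanmedian(zt[...,2]), np.nanmedian(P[...,2]))
c=D['top'];cv2.imwrite('pics/crop0.png',cv2.resize(c['image'][170:320,220:380],None,fx=4,fy=4,interpolation=cv2.INTER_CUBIC))
E
```

```text
top tray px 1729 z med 49.0459378505459 centroid xy [551.65453015  45.48017568  46.71608199]
 tray rect plane 50 (array([551.4967041 ,  45.94610596]), 92.6407699584961, 72.96762084960938, -55.95326614379883)
 hi rect (lip+tray) (array([524.32824707,  88.45304871]), 197.30294799804688, 90.156494140625, -56.82286071777344) lipz 42.841184047787124
 green z hist [322 287   5 170 948 181 206  35  60  54 656 202   0   0]
 table z 0.4844701190507976 -0.0883460776569791
side tray px 1703 z med 48.37547240433378 centroid xy [550.83459054  42.02341534  47.94299098]
 tray rect plane 50 (array([549.90362549,  41.98697281]), 90.47452545166016, 76.29161071777344, -56.00818634033203)
 hi rect (lip+tray) (array([525.22821045,  87.431427  ]), 200.556884765625, 93.2674331665039, -57.04132843017578) lipz 41.4700205380384
 green z hist [579 204 164 296 773 219 264 293 320 264 824   4   0   0]
 table z -1.2921821059263152 -1.5278142129683374
```

View pics/crop0.png

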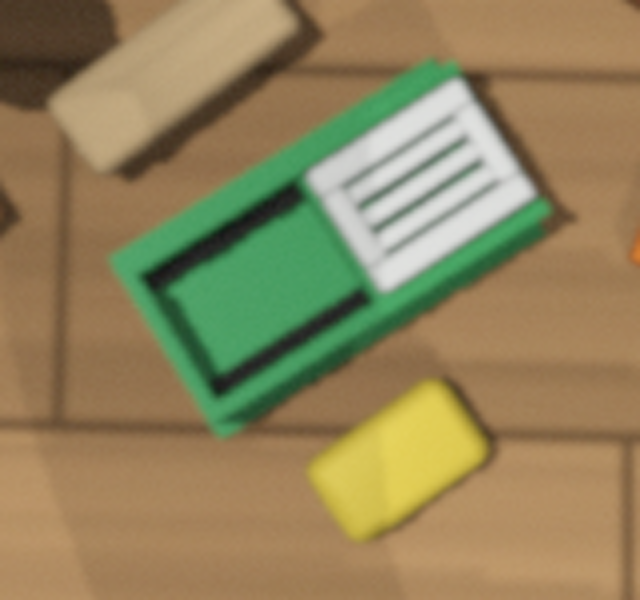

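The crop shows the ledges only in the lower-left half, so the dish's +x points that way, about 123° in the world frame. Both views agree: dish centre (524.7, 88), length about 199, tray top z≈49, plank z≈0. The tray sits about 51 mm along -x from the dish centre. I'll touch the tray's top to calibrate the tip height, then push its rear end with two fingertips.

```bash
cat >> h.py <<'E'
O=np.array([524.7,88.0]); TH=np.radians(123.1)
d=np.array([np.cos(TH),np.sin(TH)]); n=np.array([-d[1],d[0]])
Q=[0,np.cos(TH/2),np.sin(TH/2),0]
def at(x,y,z): return np.r_[O+x*d+y*n,z]
def st():
    s=bot.read_state(); p=np.array(s['ee_pos']); r=p[:2]-O
    print('t %.2f dish x %.1f y %.1f z %.1f F'%(s['clock'],r@d,r@n,p[2]),np.round(s['ft_force'],1),'w %.1f'%s['grip_width'],'rot',np.round(s['tool_rot'],3)); return p
E
python3 - <<'E'
from h import *
print(bot.tip_reach, bot.ik(at(-51,0,110),Q),bot.ik(at(44.5,0,60),Q))
bot.move_gripper(30); print(bot.tip_reach)
bot.move_to(at(-51,0,95),Q); st()
print(bot.servo_line(at(-51,0,58),speed=40,until_force=3)); z=st()[2]
open('z','w').write(str(z))
bot.servo_line(at(-51,0,z+15),speed=100)
bot.servo_line(at(-117,0,z+15),speed=150)
bot.servo_line(at(-117,0,z-9),speed=60,until_force=4); st()
c=cam('side');cv2.imwrite('pics/s1.png',cv2.resize(c['image'][170:340,200:400],None,fx=3,fy=3))
E
```

```text
19.0 [ 1.56928922e-02  4.64499012e-01  1.64491492e+00 -4.44089210e-16
  1.03217872e+00 -5.62011090e-01] [ 1.74303481e-01  4.71036949e-01  1.78043067e+00 -4.44089210e-16
  8.90125039e-01 -4.03400502e-01]
19.0
t 2.98 dish x -51.7 y 0.3 z 95.2 F [-0.4 -0.5 -0.4] w 29.9 rot [0.    0.477 0.879 0.   ]
True
t 3.65 dish x -51.0 y 0.0 z 68.6 F [-2.2 -0.4  9.8] w 29.8 rot [-0.     0.476  0.879 -0.   ]
t 5.09 dish x -116.9 y 0.0 z 59.4 F [ 0.6  0.1 -0.9] w 30.0 rot [-0.001  0.476  0.879 -0.   ]
```

View pics/s1.png

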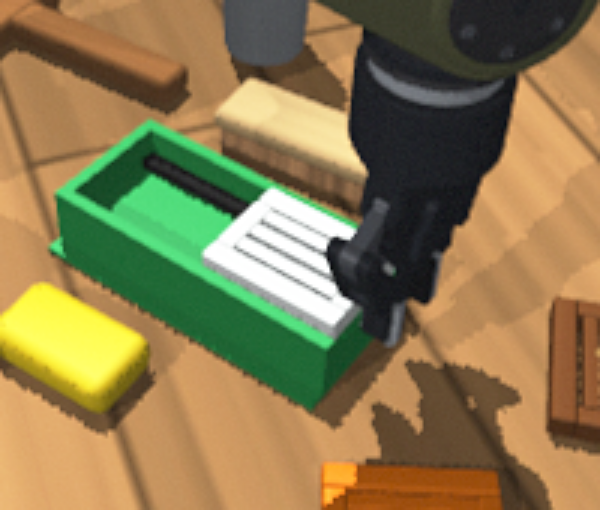

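The fingertips stand behind the tray's rear edge at about (375,320) in the crop. The touch put the tray's top at 49.6, close to the expected 50. Now the push.

Run:
```python
from h import *
z=float(open('z').read())-9
print(bot.servo_line(at(-50,0,z),speed=60,until_force=8)); st()
print(bot.servo_line(at(-9.5,0,z-1.5),speed=30,until_force=8)); st()
c=cam('side');cv2.imwrite('pics/s2.png',cv2.resize(c['image'][170:340,200:400],None,fx=3,fy=3))
```

```text
False
t 6.41 dish x -50.2 y 0.1 z 59.5 F [0.  0.  0.3] w 30.0 rot [-0.     0.477  0.879 -0.   ]
False
t 7.91 dish x -9.6 y 0.0 z 58.1 F [-0.4 -0.5 -0.3] w 30.1 rot [-0.     0.477  0.879 -0.   ]
```

View pics/s2.png

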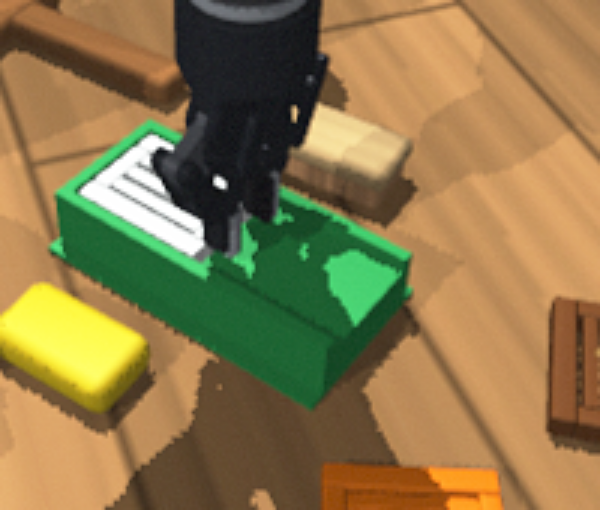

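The tray now lies over the well with its top about level with the lip, its rear edge near (205,255). I back off and measure its tilt and position from above.

```bash
cat >> h.py <<'E'
def tray(c,win):
    w=white(c,win); P=pts(c); er=cv2.erode(w.astype(np.uint8),np.ones((3,3)))>0
    X=P[er]; X=X[np.isfinite(X[:,2])]; rel=np.c_[(X[:,:2]-O)@d,(X[:,:2]-O)@n,X[:,2]]
    k=rel[:,2]>np.percentile(rel[:,2],50)-3
    A=np.c_[rel[k,0]-44.5,rel[k,1],np.ones(k.sum())]; s=np.linalg.lstsq(A,rel[k,2],rcond=None)[0]
    r=rect(plane(c,np.argwhere(w)[:,::-1],np.median(rel[k,2]))[:,:2]); e=r[0]-O
    print('z c %.1f tilt over 90x %.1f, 70y %.1f'%(s[2],s[0]*90,s[1]*70),'px',w.sum(),'rect dish x %.1f y %.1f %.0fx%.0f a %.1f'%(e@d,e@n,r[1],r[2],r[3]))
E
python3 - <<'E'
from h import *
bot.servo_line(at(-20,0,60),speed=80); bot.servo_line(at(-70,0,110),speed=200)
c=cam('top'); tray(c,W['top']); cv2.imwrite('pics/t3.png',cv2.resize(c['image'][170:320,220:380],None,fx=4,fy=4))
c=cam('side'); tray(c,W['side']);st()
E
```

```text
z c 41.0 tilt over 90x 0.5, 70y -0.0 px 1743 rect dish x 46.3 y -0.2 93x73 a -56.7
z c 39.7 tilt over 90x -0.2, 70y 0.2 px 1323 rect dish x 45.9 y -1.3 92x72 a -56.9
t 8.84 dish x -68.8 y 0.5 z 108.6 F [-0.1 -0.4  0.4] w 29.9 rot [-0.001  0.476  0.879 -0.001]
```

View pics/t3.png

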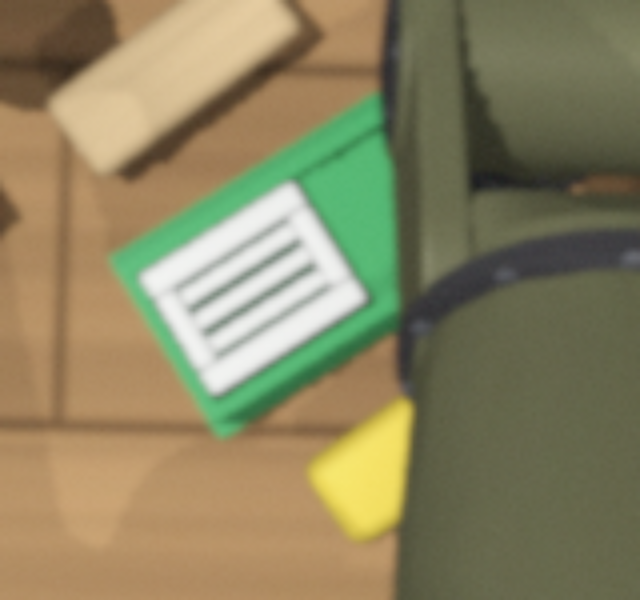

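The tray is level on the ledges: z about 41, at dish (46, -0.5), squarely over the well. The picture shows clear gaps all round. Now I press evenly on the two side rails.

Run:
```python
from h import *
bot.move_gripper(36)
bot.servo_line(at(45,0,85),speed=150)
bot.servo_line(at(45,0,66),speed=60)
print(bot.servo_line(at(45,0,49),speed=8,until_force=22)); st()
bot.servo_line(at(45,0,75),speed=60); bot.servo_line(at(-70,0,120),speed=200)
c=cam('top'); tray(c,W['top']); cv2.imwrite('pics/t4.png',cv2.resize(c['image'][170:320,220:380],None,fx=4,fy=4))
c=cam('side'); tray(c,W['side']);st()
```

```text
True
t 12.12 dish x 45.0 y -0.1 z 52.0 F [-2.1  0.1  7.6] w 36.1 rot [-0.     0.476  0.879 -0.   ]
z c 33.8 tilt over 90x 0.4, 70y 0.0 px 1669 rect dish x 45.5 y -0.1 92x72 a -56.6
z c 32.4 tilt over 90x -0.1, 70y 0.2 px 1191 rect dish x 45.5 y -3.5 91x67 a -56.6
t 13.53 dish x -68.8 y 0.1 z 119.3 F [-0.3  0.5  0.4] w 36.3 rot [-0.001  0.476  0.879 -0.001]
```

View pics/t4.png

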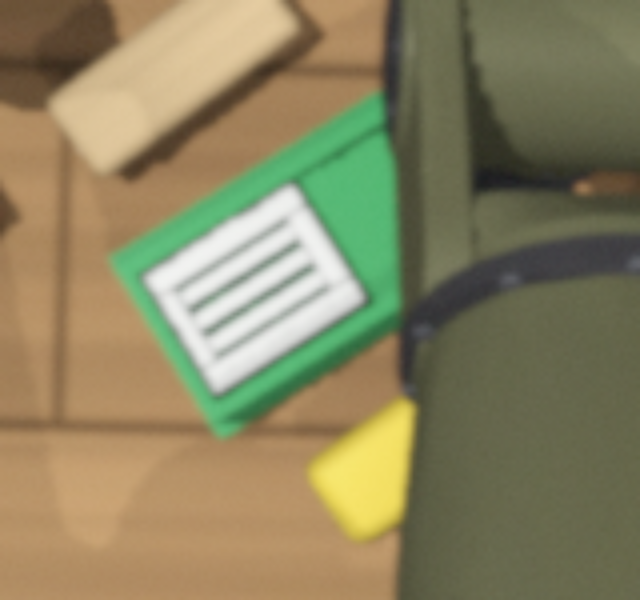

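The tray dropped 7.2 mm and is level, close to home. A second, firmer press will confirm that it has bottomed, and I compare its height directly with the deck's.

Run:
```python
from h import *
bot.servo_line(at(45,0,75),speed=200)
bot.servo_line(at(45,0,57),speed=80)
for x in (45,72,20):
    bot.servo_line(at(x,0,57),speed=80)
    print(bot.servo_line(at(x,0,48),speed=8,until_force=24 if x==45 else 12)); st()
    bot.servo_line(at(x,0,57),speed=60)
bot.servo_line(at(20,0,80),speed=80); s=bot.read_state()['joint_positions'].copy(); s[0]-=.8; s[1]-=.25; bot.move_joints(s); bot.dwell(.3); st()
for k in('top','side'):
    c=cam(k); tray(c,W[k]); P=pts(c); rx=(P[...,:2]-O)@d; ry=(P[...,:2]-O)@n
    m=(rx>-85)&(rx<-15)&(abs(ry)<22); print(k,'deck z',np.nanmedian(P[m][:,2]))
    cv2.imwrite(f'pics/{k}5.png',c['image'])
```

```text
True
t 15.67 dish x 45.0 y -0.0 z 52.0 F [-3.6 -1.2  8.5] w 36.0 rot [-0.001  0.476  0.879 -0.   ]
True
t 17.11 dish x 71.9 y -0.1 z 52.0 F [-0.6 -1.7  7.2] w 36.0 rot [-0.001  0.476  0.879 -0.001]
True
t 18.87 dish x 20.0 y -0.1 z 52.0 F [-2.4 -0.3  6.5] w 36.2 rot [-0.001  0.476  0.879 -0.001]
t 21.47 dish x -288.9 y 279.9 z 214.1 F [-0.5  0.1  0.3] w 35.9 rot [0.12  0.775 0.62  0.028]
z c 33.8 tilt over 90x 0.3, 70y 0.1 px 1644 rect dish x 45.5 y -0.6 92x71 a -56.5
top deck z 33.69322779438966Traceback (most recent call last):
  File "<stdin>", line 10, in <module>
  File "h.py", line 38, in tray
    k=rel[:,2]>np.percentile(rel[:,2],50)-3
               ~~~~~~~~~~~~~^^^^^^^^^^^^^
    return _quantile_unchecked(
        a, q, axis, out, overwrite_input, method, keepdims, weights)
    return _ureduce(a,
                    func=_quantile_ureduce_func,
    ...<5 lines>...
                    overwrite_input=overwrite_input,
                    method=method)
    r = func(a, **kwargs)
    result = _quantile(arr,
                       quantiles=q,
    ...<2 lines>...
                       out=out,
                       weights=wgt)
    slices_having_nans = np.isnan(arr[-1, ...])
                                  ~~~^^^^^^^^^
IndexError: index -1 is out of bounds for axis 0 with size 0
```

The stop was hard at 52.0 in all three places, and the tray's top (33.8) matches the deck (33.7). The error is only the arm blocking the side view. Last check: did the neighbours stay put, comparing before and after pictures.

Run:
```python
from h import *
import pickle
a=pickle.load(open('c0.pkl','rb'))['top']['image']; b=cv2.imread('pics/top5.png')
for nm,(u,v,w,h) in dict(soap=(295,262,50,45),brush=(230,158,68,58),tumbler=(163,140,52,55),beater=(50,210,175,132)).items():
    A,B=[cv2.cvtColor(i[v:v+h,u:u+w],cv2.COLOR_BGR2GRAY).astype(np.float32) for i in(a,b)]
    print(nm,np.round(cv2.phaseCorrelate(A,B,cv2.createHanningWindow((w,h),cv2.CV_32F)),2))
cv2.imwrite('pics/top5b.png',b)
```

```text
Traceback (most recent call last):
ValueError: setting an array element with a sequence. The requested array has an inhomogeneous shape after 1 dimensions. The detected shape was (2,) + inhomogeneous part.
```

View pics/top5.png

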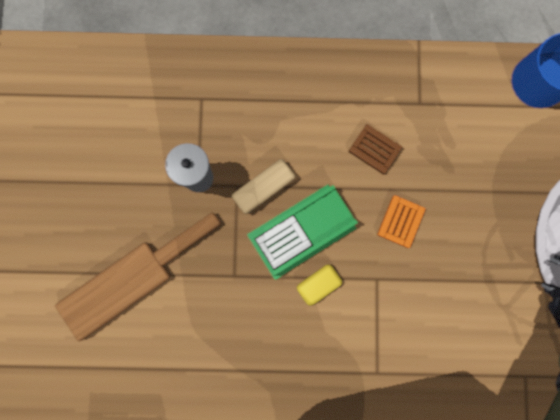

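The final top view shows the tray home in the well at (284,242). The soap (320,285), brush (264,187), tumbler (188,165) and beater are at the same pixels as at the start. The gripper is near the basin at the right edge, so I swing it to open space and hand in.

Run:
```python
from h import *
s=bot.read_state()['joint_positions'].copy(); s[0]+=.25; bot.move_joints(s); bot.dwell(.3); st()
c=cam('top'); tray(c,W['top'])
print(bot.finish_job())
```

```text
t 22.47 dish x -222.4 y 162.9 z 214.1 F [0.4 0.7 0.3] w 35.8 rot [0.116 0.692 0.711 0.043]
z c 33.8 tilt over 90x 0.3, 70y 0.0 px 1643 rect dish x 45.5 y -0.6 92x71 a -56.4
the job is handed in; nothing more can be done
None
```

The white tray is in its well, pressed down level and flush with the deck (33.8 against 33.7 mm); the soap, brush, beater and tumbler look unmoved in the before and after pictures, and the job was handed in at about 22.5 s.

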